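Reset the ratchet chin rest for a small dog

ROBOT

A 7-joint arm with a two-finger parallel gripper is mounted at the origin on the work surface. World frame = base frame: x ahead of the robot, y to its left, z up, the work surface at z = 0. Lengths are in m, angles in rad, forces in N, time in s.
With the tool pointing down it reaches from about 0.4 to 0.9 m from the base axis. Payload 5.5 kg.
Tool frame: the origin (TCP) lies on the front face of the gripper's body, between the roots of the fingers; the fingertips stand 73 mm ahead of it and the grasp point (between the pads) lies 54 mm ahead of it; z points along the fingers, y is the line along which they close (so a half turn about z gives the same grasp; the last joint's range is limited). The gripper opens to 85 mm and grips with 20 to 120 N. Pads are 22 mm wide; open, the fingers measure 114 mm over their backs; the gripper's body (76 mm by 85 mm) begins 54 mm behind the grasp point. The pads swing forward as they close: fully open they stand 13 mm farther back than shut.
Start: joints at [1.529, 0.501, -0.427, 1.55, 0.221, 1.138, -0.21], TCP at [0.195, -0.62, 0.304] pointing down, gripper open.
Joint ranges: [-2.88, 2.88], [-0.31, 2.03], [-1.54, 1.56], [0.2, 2.42], [-1.41, 4.55], [0.19, 2.02], [-2.57, 2.57]. Speed limits (rad/s): [2.57, 2.57, 3.14, 3.14, 3.14, 3.14, 3.14].

INTERFACE

Orientations are given as [roll, pitch, yaw] about the fixed x, y, z axes, in that order (R = Rz(yaw) Ry(pitch) Rx(roll)).
In Python, from cell import * gives the robot as it stands.
- The arm moves only by the shell command python3 -m creep 'ROWS'. ROWS is JSON, a list of rows, each a list of 3 entries, a list of its own where there are three numbers: the closure, from 0 (fully open) to 1 (shut), then the shift along the tool's x, y, z in mm, then the turn about the tool's z in degrees. In form: [[claw, [dx, dy, dz], roll], ...]. A call has 1 to 20 rows; each row shifts and turns the commanded pose from where the row before left it, along the tool's axes as they then stand; what a row does not reach is not made up. A row lasts 1/12 s, in which the tool goes at most 41.7 mm and 7.16 degrees, less where a joint would pass 70% of its speed; a pose out of reach is approached as far as the arm can. A call with a gripper value outside its range is refused whole. The fingers move at their own pace and stop on an object; the grip force is fixed at half the most. Time passes only in rows, so rows that do not move let the fingers close. It gives the time, the measured TCP pose, the force, the opening and the grip force at its end, in the units of the state.
- observe(): the state, without advancing time (a new reading comes with each control period).
- snapshot(name): name is "scene" or "top" or "wrist"; returns a dict with "frame" (420x560x3 uint8, red, green, blue), "vertical_fov" (degrees; the focal length in pixels is half the picture's height over the tangent of half this angle, whatever the lens; pixels are square), "cx", "cy" (the principal point, pixels), "extrinsics" (4x4, takes a point from camera to world coordinates); the wrist camera has in their place "T_tool_cam" (4x4, takes a point from camera to tool coordinates, whose origin is the TCP and whose axes are the flange's). Camera axes: x right, y down, z forward; pixel columns grow to the right and rows downward; lengths in m; the calibration is good to about 2 mm. A picture is of the moment at which its call begins: read the wrist's pose just before it. There is no depth.
- finish_job(): hands the job in; it is judged then, once.
The state is a dict: "clock": time; "joint_pos": joint angles; "qd": joint speeds; "joint_efforts": joint torques, N m; "position": TCP position; "orientation": TCP orientation; "force": force on the tool from outside, world axes, zero at the start; "ft_torque": the same for the moment, N m; "gripper_width": finger opening in m; "grasp_force": force on a finger pad.
Only numpy, scipy, OpenCV 4.12 (cv2) and the standard library are available. Lean on these libraries where they do the work, as an engineer would, in place of code of your own. Each camera call takes 0.05 s, during which the arm holds its last target. There are 200 camera calls.

TASK

The chin rest is still set for the big dog. Throw the pawl off the ratchet wheel, wind the rest right down with the knob, then drop the pawl back on the teeth and click the knob up exactly three clicks for the small one. Work it by the pawl and the knob only, keeping off the chin rest itself, and leave the other things on the bench where they are.

Things in the scene. Friction and masses are not known exactly. Their poses are not given: they have to be found in the camera images.
- stand: grey cast chin-rest stand, bolted down: base plate 170 x 335, 12 high. Origin on the bench straight under the upright axis of the ratchet knob, z up. In its own frame (mm): the pawl's level pin is at (58, 75, height 85), along x; the guide of the rack column, 56 x 56 and 131 high, is at (0, -165)
- knob (a joint): angle (rad) of the ratchet knob: grows clockwise seen from above and raises the rest 24 mm per rad. 0 = rest right down, hard stop. A click is 0.349 (20 degrees, 8.4 mm of lift); tooth k drops in at 0.349 k - 0.05. The pawl on the teeth blocks turning back beyond the last tooth; thrown off, the knob turns both ways. Takes 0.1 to 0.5 N m, stays where left
- knob_grip (a point): on the knob's axis, 122 above the bench, in the middle of its black wing grip: a bar 74 long, 20 thick, from height 101 to 137, its length along the point's x axis (at joint value 0 the stand's x axis; the point turns with the knob). Below it a steel hub of diameter 34 and the crown ratchet wheel, diameter 132, its upward teeth reaching height 73
- pawl (a joint): angle (rad) of the L-shaped pawl about its pin: about 0 to 0.12 = beak on the teeth (it rises to 0.1 as a tooth passes under); 1.70 = thrown right off, at its stop. It falls by its own weight to whichever side of about 1.0 it is on and stays there. Pushing it takes under 3 N
- pawl_ball (a point): centre of the black ball, diameter 24, on the pawl's handle arm (rod 11 thick), 54 from the pin. Pawl on: the handle stands up, ball at stand (58, 66, height 138); pushing it over about the pin towards the stand's +y throws the pawl off. Thrown off: the handle lies level, pointing to the stand's +y
- pawl_tip (a point): beak of the pawl's flat steel arm (14 wide, 12 thick), 75 from the pin. Pawl on: the arm lies level from the pin towards the stand's -y, the beak on the teeth at stand (58, 0, height 70). Thrown off: the arm stands upright over the pin, its end at height 160; pushing its upper part over towards the stand's -y drops the pawl back on
- pawl_pin (a point): centre of the pawl's level pin, 85 above the bench, in a fork 42 wide; the pin runs along the stand's x axis
- rest: the chin rest: V-shaped black rubber cradle, about 110 x 100, on a 22 mm square steel rack column. Its origin is the middle of the cradle's floor, 190 above the bench when right down; it rises with the knob
- balm_tin: closed round aluminium tin of paw balm with a twist cap, diameter 75, height 29; origin at the centre of its underside. A bystander
- finger_brush: orange silicone finger toothbrush lying flat, a thimble about 58 long and 25 thick; origin underneath its middle. A bystander
- mitt: black hard silicone grooming mitt with nubs and a thumb, about 195 x 150, 31 high; origin under the palm. A bystander
- bowl: empty stainless steel bowl, rim diameter 170, height 60; origin at the centre of its underside. A bystander
- slicker: wire slicker brush lying pins down, wooden back and handle, 205 long, 60 wide, 35 high; its own +x points from handle to head. A bystander
- shampoo: amber bottle with white cap, diameter 64, height 185; origin at the centre of its underside. A bystander
- comb: flat steel comb, 185 x 38, 6 thick, lying flat, its length along its own x axis. A bystander

How it is judged:
On the way, in this order (a step that is already met when the one before it is completed fails the run):
1. the pawl is thrown off the wheel (value of joint pawl above 1.2 rad), for 0.1 s.
2. the rest is right down, the pawl still off (z of rest in the frame of stand below 0.193 m and value of joint pawl above 1.2 rad), for 0.1 s.
3. the pawl is back on the teeth with the rest still down (z of rest in the frame of stand below 0.196 m and value of joint pawl below 0.15 rad), for 0.1 s.
At the end, for the whole second after the job is handed in: The chin rest stands three clicks up: its cradle is 22.5 to 31.5 mm above its lowest position (three clicks are 25 mm, the fourth tooth would drop in at 32 mm), the pawl lies on the teeth (under 0.12 rad), and the knob is at rest (under 0.05 rad/s) (z of rest in the frame of stand between 0.2125 and 0.2215 m and value of joint pawl below 0.12 rad and velocity of joint knob between -0.05 and 0.05 rad/s); the robot touches nothing.
It fails at once if the robot handles the chin rest (more than 2 N on it) (contact force between any of the fingers, the arm and rest above 2 N).
It fails at once if another thing on the bench is shifted by more than 40 mm (distance of any of balm_tin, finger_brush, mitt, bowl, slicker, shampoo, comb from where it was at the start of the episode above 0.04 m).
It also fails if it takes over 69 s, if anything falls off the work surface, if the arm or the gripper's body presses on something with over 40 N, if the wrist force passes 120 N, or if a joint passes its speed limit or range.

## Working session

There is one attempt and no reset: what is moved stays moved. The work goes in short steps, Python scripts to look and compute and a shell command to move; the robot and the scene stay as the last step left them, time stands still between calls to the robot, and variables do not carry over. Pictures are saved under pics/ and viewed, at most 10 in all, crops included, and the job is handed in when it is done.

```bash
mkdir -p pics; ls; python3 - <<'E'
from cell import *
import cv2,numpy as np
s=observe();print({k:np.round(v,3).tolist() for k,v in s.items()})
for n in("scene","top"):
    d=snapshot(n);cv2.imwrite(f"pics/{n}0.png",d["frame"][:,:,::-1]);print(n,d["vertical_fov"],d["cx"],d["cy"],np.round(d["extrinsics"],4).tolist())
E
```

```text
pics
{'clock': 0.0, 'joint_pos': [1.529, 0.502, -0.427, 1.551, 0.221, 1.138, -0.21], 'qd': [-0.003, -0.001, 0.0, -0.0, 0.001, 0.001, -0.0], 'joint_efforts': [0.0, -56.953, -5.816, -28.095, 0.011, 0.012, 0.0], 'position': [0.195, -0.62, 0.303], 'orientation': [-3.14, -0.0, 0.305], 'force': [-0.445, 0.356, -1.763], 'ft_torque': [0.024, 0.031, 0.062], 'grasp_force': 0.0, 'gripper_width': 0.085}
scene 51.0488926963373 282.0057635530674 203.2029566744023 [[0.7639, 0.3592, -0.5362, 1.1604], [0.6454, -0.4208, 0.6375, -0.7446], [0.0033, -0.833, -0.5533, 0.7824], [0.0, 0.0, 0.0, 1.0]]
top 48.82556173234646 281.878579253731 207.70640452144778 [[0.0014, -0.9951, 0.0989, 0.351], [-0.9998, -0.0036, -0.0221, -0.0013], [0.0223, -0.0988, -0.9949, 1.7204], [0.0, 0.0, 0.0, 1.0]]
```

View pics/scene0.png

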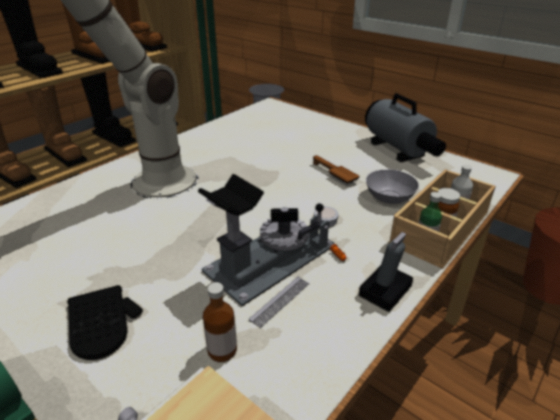

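View pics/top0.png

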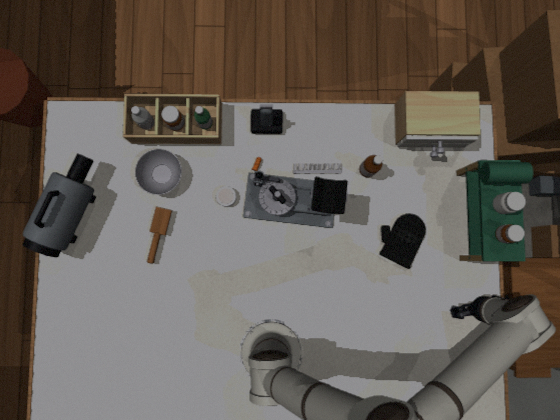

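```bash
cat > h.py <<'E'
from cell import *
import cv2,numpy as np
def cam(d,s=None):
    f=d["frame"].shape[0]/2/np.tan(np.radians(d["vertical_fov"])/2)
    if "extrinsics" in d: T=np.array(d["extrinsics"])
    else:
        from scipy.spatial.transform import Rotation as R
        W=np.eye(4);W[:3,:3]=R.from_euler('xyz',s["orientation"]).as_matrix();W[:3,3]=s["position"]
        T=W@np.array(d["T_tool_cam"])
    return f,d["cx"],d["cy"],T
def proj(c,P):
    f,cx,cy,T=c;p=(np.atleast_2d(P)-T[:3,3])@T[:3,:3]
    return np.c_[cx+f*p[:,0]/p[:,2],cy+f*p[:,1]/p[:,2]]
def ray(c,uv,z):
    f,cx,cy,T=c;r=T[:3,:3]@np.array([(uv[0]-cx)/f,(uv[1]-cy)/f,1.]);o=T[:3,3]
    return o+r*(z-o[2])/r[2]
def crop(d,x,y,w,h,k,name):
    cv2.imwrite(name,cv2.resize(d["frame"][y:y+h,x:x+w,::-1],None,fx=k,fy=k,interpolation=cv2.INTER_CUBIC))
E
python3 - <<'E'
from h import *
t=snapshot("top");s=snapshot("scene")
a=cv2.resize(t["frame"][145:245,230:360,::-1],None,fx=6,fy=6,interpolation=cv2.INTER_CUBIC)
cv2.imwrite("pics/t1.png",a)
crop(s,190,165,170,140,4.5,"pics/s1.png")
E
```

```text
(no output)
```

View pics/t1.png

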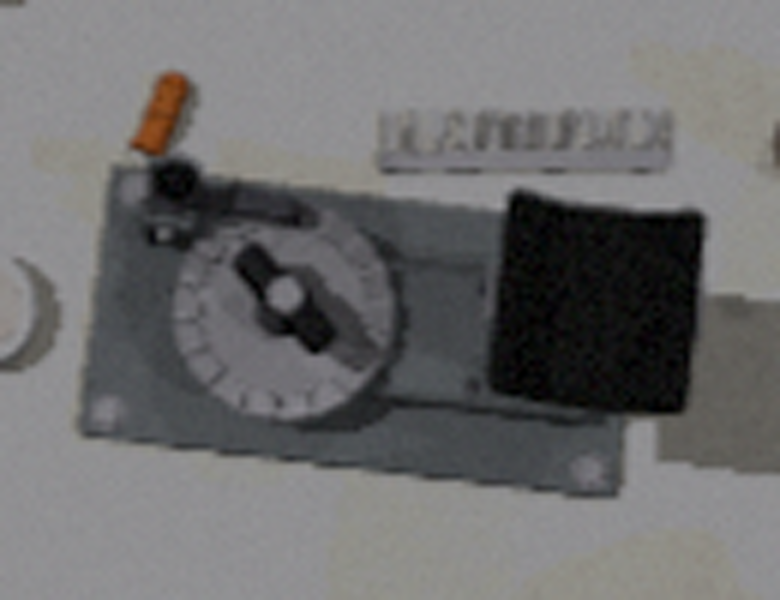

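View pics/s1.png

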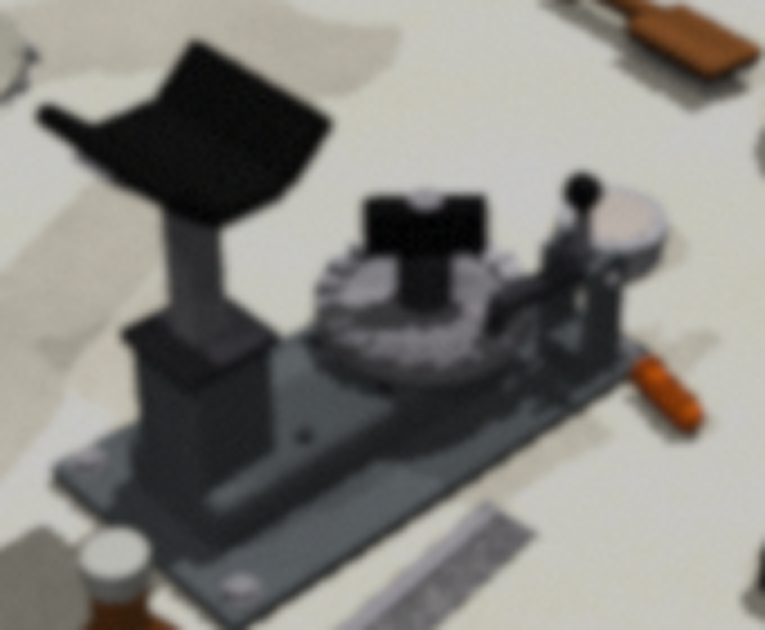

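```bash
python3 - <<'E'
from h import *
from scipy.optimize import least_squares
t=cam(snapshot("top"));s=cam(snapshot("scene"))
T=lambda u,v:((u+.5)/6-.5+230,(v+.5)/6-.5+145)
S=lambda u,v:((u+.5)/4.5-.5+190,(v+.5)/4.5-.5+165)
def M(p,P):
    c,n=np.cos(p[2]),np.sin(p[2]);P=np.array(P,float)/1000
    return np.c_[p[0]+c*P[:,0]-n*P[:,1],p[1]+n*P[:,0]+c*P[:,1],P[:,2]]
a,P=83,1
tp=[((58,66,138),T(174,182)),((0,0,141),T(286,294))]
sp=[((58,66,138),S(582,190)),((0,0,141),S(425,200))]
def res(p):
    return np.r_[(proj(t,M(p,[a for a,_ in tp]))-[b for _,b in tp]).ravel(),(proj(s,M(p,[a for a,_ in sp]))-[b for _,b in sp]).ravel()]
r=least_squares(res,[.55,0,-.1]);p=r.x;print(p,np.round(r.fun,2))
for q in[(112,168),(80,432),(618,495)]:
    w=ray(t,T(*q),.012);c,n=np.cos(p[2]),np.sin(p[2]);d=w[:2]-p[:2];print("corner",w,c*d[0]+n*d[1],-n*d[0]+c*d[1])
ws=[ray(t,T(*q),.137)for q in[(248,258),(322,338)]];d=ws[0]-ws[1];print("wing",np.degrees(np.arctan2(d[1],d[0])-p[2]))
print(M(p,[(58,66,138),(62,25,138),(62,110,138)]))
for z in(.23,.245,.26):print(z,proj(s,M(p,[(0,-165,z*1000)])))
E
```

```text
[ 0.55960299 -0.01956276 -0.04301053] [ 0.12  0.44 -0.23 -0.83 -0.87  0.58  0.59 -0.7 ]
corner [0.65210847 0.08654985 0.012     ] 0.08785737647516847 0.10999196080597327
corner [0.4872709  0.10483835 0.012     ] -0.07761410694545282 0.12117598430534339
corner [ 0.449289   -0.22724373  0.012     ] -0.10128224842718173 -0.21223210480496632
wing 45.195631307048195
[[0.62038717 0.04388236 0.138     ]
 [0.62262058 0.00274829 0.138     ]
 [0.62627535 0.08766968 0.138     ]]
0.23 [[235.4461125  205.89345536]]
0.245 [[235.07443888 200.31128646]]
0.26 [[234.69641922 194.63380625]]
```

```bash
python3 -m creep '[[0,[0,0,-40],0],[0,[0,0,-40],0],[0,[0,0,-40],0],[0,[28,-24,0],0],[0,[28,-24,0],0],[0,[28,-24,0],0],[0,[28,-24,0],0],[0,[28,-24,0],0],[0,[28,-24,0],0],[0,[28,-24,0],0],[0,[28,-24,0],0],[0,[28,-24,0],0],[0,[28,-24,0],0],[0,[28,-24,0],0],[0,[28,-24,0],0],[0,[28,-24,0],0],[0,[28,-24,0],0],[0,[28,-24,0],0],[0,[28,-24,0],0],[0,[28,-24,0],0]]'
python3 -m creep '[[0,[28,-24,0],0],[0,[28,-24,0],0],[0.5,[25,-20,0],0],[1,[0,0,0],-7],[1,[0,0,0],-7],[1,[0,0,0],-7],[1,[0,0,0],-7],[1,[0,0,0],-7],[1,[0,0,0],-7],[1,[0,0,0],-7],[1,[0,0,0],-7],[1,[0,0,0],-7],[1,[0,0,0],-3],[1,[0,0,0],0],[1,[0,0,0],0]]'
python3 - <<'E'
from h import *
s=observe();print(s["position"],s["orientation"],np.round(s["joint_pos"],2),s["clock"])
d=snapshot("wrist");print(np.round(d["T_tool_cam"],3).tolist(),d["vertical_fov"])
cv2.imwrite("pics/w1.png",d["frame"][:,:,::-1])
E
```

```text
clock: 1.97
position: [0.5273, -0.0864, 0.4242]
orientation: [3.141, -0.0, 0.304]
force: [0.4, -0.1, -0.4]
gripper_width: 0.0855
grasp_force: 0.0
clock: 3.22
position: [0.5835, 0.001, 0.4238]
orientation: [-3.141, -0.0, 1.455]
force: [0.1, 0.8, -0.5]
gripper_width: -0.0
grasp_force: 0.0
[0.58352484 0.0010356  0.42381248] [-3.14140166e+00 -1.34103651e-04  1.45456634e+00] [ 0.75  0.45 -1.09  1.56  0.4   1.38 -0.5 ] 3.2167
[[-0.0, -0.947, -0.322, 0.082], [1.0, -0.0, -0.0, -0.0], [0.0, -0.322, 0.947, -0.069], [0.0, 0.0, 0.0, 1.0]] 65.5160742715645
```

View pics/w1.png

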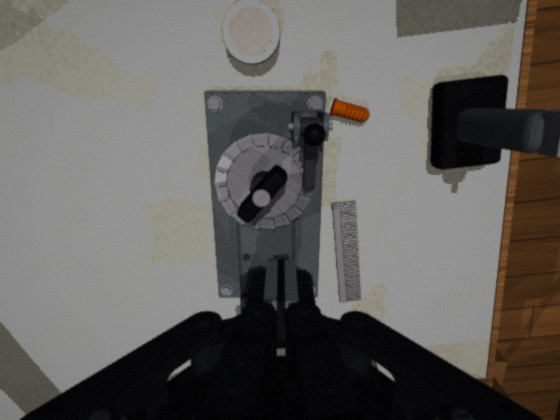

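```bash
cat > fit.py <<'E'
from h import *
from scipy.optimize import least_squares
d=snapshot("wrist");w=cam(d,observe());t=cam(snapshot("top"));s=cam(snapshot("scene"))
def M(p,P):
    c,n=np.cos(p[2]),np.sin(p[2]);P=np.atleast_2d(P)/1000.
    return np.c_[p[0]+c*P[:,0]-n*P[:,1],p[1]+n*P[:,0]+c*P[:,1],P[:,2]]
E
python3 - <<'E'
from fit import *
for q,z in[((314,134),.138),((262,198),.14),((262,181),.073),((206,91),.012),((325,91),.012),((220,297),.012)]:print(q,np.round(ray(w,q,z),4))
T=lambda u,v:((u+.5)/6-.5+230,(v+.5)/6-.5+145)
S=lambda u,v:((u+.5)/4.5-.5+190,(v+.5)/4.5-.5+165)
for n,obs,g in(("ball",[(w,(314,134)),(t,T(174,182)),(s,S(582,190))],(.62,.04,.138)),("cap",[(w,(262,198)),(t,T(286,294)),(s,S(425,198))],(.56,-.02,.14))):
    r=least_squares(lambda P:np.concatenate([(proj(c,P)[0]-o) for c,o in obs]),g);print(n,r.x,np.round(r.fun,2))
a,b=[ray(w,q,.137) for q in((282,172),(245,214))];e=a-b;print("wing",np.degrees(np.arctan2(e[1],e[0])))
E
```

```text
(314, 134) [0.6237 0.0429 0.138 ]
(262, 198) [ 0.5594 -0.0206  0.14  ]
(262, 181) [ 0.5563 -0.017   0.073 ]
(206, 91) [0.4911 0.1042 0.012 ]
(325, 91) [0.6548 0.0851 0.012 ]
(220, 297) [ 0.4522 -0.2251  0.012 ]
ball [0.62327026 0.04333822 0.14134356] [-0.16 -0.07  0.26 -0.55 -0.04  0.01]
cap [ 0.55908583 -0.02059987  0.14003574] [-0.29  0.04  0.07 -0.64  0.18  0.15]
wing 42.47994174387609
```

```bash
python3 -m creep '[[1,[9,38,0],0],[1,[0,0,40],0],[1,[0,0,40],0],[1,[0,0,40],0],[1,[0,0,40],0],[1,[0,0,40],0],[1,[0,0,29],0],[1,[0,0,0],0],[1,[0,0,0],0]]'
python3 -m creep '[[1,[7,0,0],0],[1,[7,0,0],0],[1,[7,0,0],0],[1,[7,0,0],0],[1,[7,0,0],0],[1,[7,0,0],0],[1,[7,0,0],0],[1,[7,0,0],0],[1,[7,0,0],0],[1,[7,0,0],0],[1,[0,0,0],0],[1,[-5,0,-40],0],[1,[-10,0,-40],0],[1,[-10,0,-40],0],[1,[-20,0,-30],0],[1,[-20,0,-30],0],[1,[-10,0,-20],0],[0,[0,0,0],0],[0,[0,0,0],0],[0,[0,0,0],0]]'
python3 - <<'E'
from h import *
s=observe();print(s["position"],s["orientation"],np.round(s["joint_pos"],2))
d=snapshot("wrist");crop(d,150,50,260,250,2.4,"pics/w2.png")
E
```

```text
clock: 4.17
position: [0.6216, 0.0059, 0.1939]
orientation: [-3.138, -0.0, 1.457]
force: [0.4, 1.0, 1.0]
gripper_width: 0.0001
grasp_force: 0.0
clock: 5.83
position: [0.6213, 0.0012, 0.3941]
orientation: [-3.14, -0.0, 1.457]
force: [0.0, -0.4, 0.7]
gripper_width: 0.0354
grasp_force: 0.0
[0.62128981 0.0012124  0.39408864] [-3.14049272e+00 -3.03005549e-05  1.45715185e+00] [ 0.67  0.54 -1.04  1.5   0.47  1.37 -0.52]
```

View pics/w2.png

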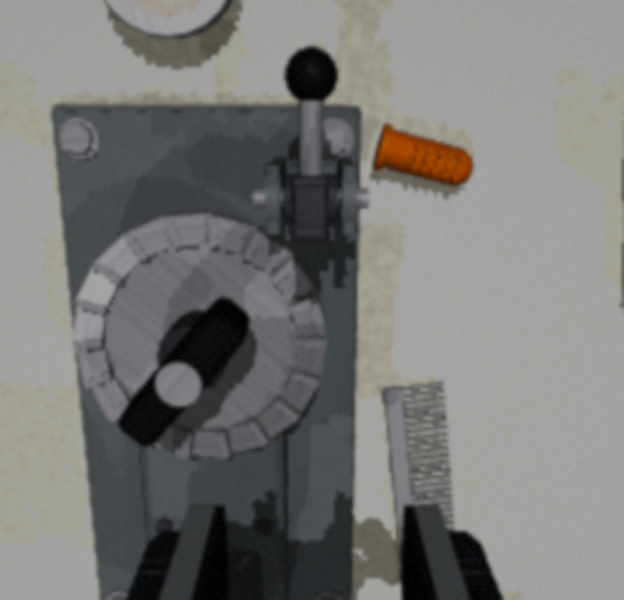

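```bash
python3 -m creep '[[0,[-15,-30,0],0],[0,[-14,-29,0],0],[0,[0,0,0],7],[0,[0,0,0],7],[0,[0,0,0],7],[0,[0,0,0],7],[0,[0,0,0],7],[0,[0,0,30],5.8],[0,[0,0,40],0],[0,[0,0,40],0],[0,[0,0,40],0],[0,[0,0,35],0],[0,[0,0,31],0],[0,[0,0,0],0],[0,[0,0,0],0]]'
python3 -m creep '[[1,[0,0,0],0],[1,[0,0,0],0],[1,[0,0,0],0],[1,[0,0,0],0],[1,[0,0,0],0],[1,[0,0,0],0],[1,[0,0,0],0],[1,[0,0,0],0]]'
```

```text
clock: 7.13
position: [0.5581, -0.02, 0.1769]
orientation: [-3.137, 0.003, 0.747]
force: [0.3, 0.2, 0.6]
gripper_width: 0.0853
grasp_force: 0.0
clock: 7.8
position: [0.559, -0.0197, 0.1802]
orientation: [-3.14, 0.0, 0.746]
force: [-6.1, 3.9, 10.4]
gripper_width: 0.0191
grasp_force: 61.3
```

```bash
python3 -m creep '[[1,[0,-1,-3],0],[1,[0,0,0],0],[1,[0,0,0],0]]'
python3 -m creep '[[1,[0,0,0],-5],[1,[0,0,0],-5],[1,[0,0,0],-5],[1,[0,0,0],-5],[1,[0,0,0],0],[1,[0,0,0],0]]'
```

```text
clock: 8.05
position: [0.5589, -0.0197, 0.1804]
orientation: [-3.14, -0.002, 0.745]
force: [5.3, 3.9, -18.6]
gripper_width: 0.019
grasp_force: 64.2
clock: 8.55
position: [0.5588, -0.0196, 0.1804]
orientation: [-3.14, -0.002, 1.096]
force: [4.6, 4.0, -16.1]
gripper_width: 0.0192
grasp_force: 64.4
```

```bash
python3 -m creep '[[1,[0,0,1.7],-6],[1,[0,0,0],-6],[1,[0,0,0],-6],[1,[0,0,0],-6],[1,[0,0,0],-6],[1,[0,0,0],-6],[1,[0,0,0],-6],[1,[0,0,0],-6],[1,[0,0,0],-6],[1,[0,0,0],-6],[1,[0,0,0],-6],[1,[0,0,0],-6],[1,[0,0,0],-6],[1,[0,0,0],-6],[1,[0,0,0],-6],[1,[0,0,0],-6],[1,[0,0,0],-6],[1,[0,0,0],0],[1,[0,0,0],0]]'
python3 -m creep '[[1,[0,0,0],-3],[1,[0,0,0],-3],[1,[0,0,0],-3],[1,[0,0,0],0],[1,[0,0,0],0]]'
python3 -c "
from h import *
s=observe();print(s['ft_torque'],s['joint_pos'][6])"
```

```text
clock: 10.13
position: [0.5583, -0.0198, 0.1803]
orientation: [3.141, -0.002, 2.873]
force: [-4.3, 2.2, 2.5]
gripper_width: 0.0191
grasp_force: 67.0
clock: 10.55
position: [0.5583, -0.0199, 0.1803]
orientation: [3.141, -0.002, 3.028]
force: [-4.2, 2.9, 2.4]
gripper_width: 0.0191
grasp_force: 67.0
[0.49822523 0.87906625 0.10819631] 0.7088450304399149
```

```bash
python3 -m creep '[[1,[0,0,0],-2],[1,[0,0,0],-1],[1,[0,0,0],0],[1,[0,0,0],0]]'
python3 -c "
from h import *
s=observe();print(s['ft_torque'],s['joint_pos'],s['orientation'])"
```

```text
clock: 10.88
position: [0.5583, -0.02, 0.1803]
orientation: [3.14, -0.003, 3.074]
force: [-6.0, 4.9, 1.8]
gripper_width: 0.0192
grasp_force: 82.9
[ 0.80935677  1.02139744 -2.50432189] [ 0.86256831  0.88413844 -1.26415439  1.86448961  0.93557457  1.15207727
  0.75179572] [ 3.13956046e+00 -2.79512519e-03  3.07387910e+00]
```

```bash
python3 -m creep '[[1,[0,0,0],2.5],[1,[0,0,0],0],[1,[0,0,0],0],[0,[0,0,0],0],[0,[0,0,0],0],[0,[0,0,0],0],[0,[0,0,0],0],[0,[0,0,-10],0],[0,[0,0,-40],0],[0,[0,0,-40],0],[0,[0,0,-40],0],[0,[0,0,-40],0],[1,[0,0,-40],0],[1,[-20,35,0],0],[1,[-20,35,0],0],[1,[-22,38,0],0],[1,[0,0,0],0],[1,[0,0,0],0],[1,[0,0,0],0],[1,[0,0,0],0]]'
python3 - <<'E'
from fit import *
st=observe();print(st["orientation"][2])
p=[.559,-.02,-.115]
# pawl arm end upright and wing
print("rest predicted scene px (floor 190):",proj(s,M(p,[(0,-165,190)])))
a=d["frame"][50:350,150:410,::-1];b=snapshot("scene")["frame"][165:305,190:360,::-1]
a=cv2.resize(a,(346,400),interpolation=3);b=cv2.resize(b,(400,330),interpolation=3)
im=np.zeros((400,750,3),np.uint8);im[:400,:346]=a;im[:330,350:]=b;cv2.imwrite("pics/c3.png",im)
E
```

```text
clock: 12.55
position: [0.6305, 0.0775, 0.3904]
orientation: [-3.141, 0.0, 3.038]
force: [-0.1, -0.1, -0.9]
gripper_width: -0.0
grasp_force: 0.0
3.0367389599206005
rest predicted scene px (floor 190): [[232.75347809 218.19166671]]
```

View pics/c3.png

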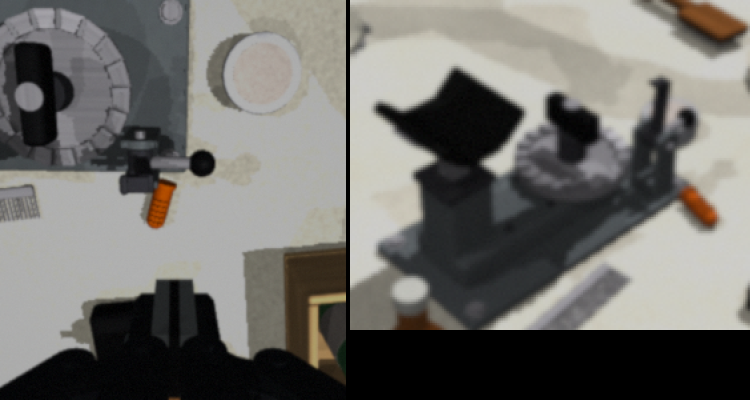

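```bash
python3 -m creep '[[1,[0,0,40],0],[1,[0,0,40],0],[1,[0,0,40],0],[1,[0,0,35],0],[1,[0,0,30],0],[1,[0,0,0],0],[1,[0,-8,0],0],[1,[0,-8,0],0],[1,[0,-8,0],0],[1,[0,-8,0],0],[1,[0,-8,0],0],[1,[0,-8,0],0],[1,[0,-8,0],0],[1,[0,-8,0],0],[1,[0,-8,0],0],[1,[0,-8,0],0],[1,[0,0,-15],0],[1,[0,0,-40],0],[1,[0,0,-40],0],[1,[0,0,-40],0]]'
python3 -m creep '[[0,[0,0,-40],0],[0,[30,-10,-10],0],[0,[30,-10,0],0],[0,[0,0,0],0],[0,[0,0,0],0]]'
python3 - <<'E'
from fit import *
a=d["frame"][50:350,50:410,::-1];b=snapshot("scene")["frame"][165:305,190:360,::-1]
a=cv2.resize(a,(380,317),interpolation=3);b=cv2.resize(b,(400,330),interpolation=3)
im=np.zeros((400,790,3),np.uint8);im[:317,:380]=a;im[:330,385:785]=b;cv2.imwrite("pics/c4.png",im)
E
```

```text
clock: 14.42
position: [0.6219, -0.0001, 0.3426]
orientation: [3.14, -0.001, 3.041]
force: [1.4, -0.9, 1.2]
gripper_width: -0.0001
grasp_force: 0.0
clock: 14.83
position: [0.5597, -0.015, 0.3913]
orientation: [-3.139, 0.001, 3.04]
force: [0.4, 0.2, 0.4]
gripper_width: 0.0606
grasp_force: 0.0
```

View pics/c4.png

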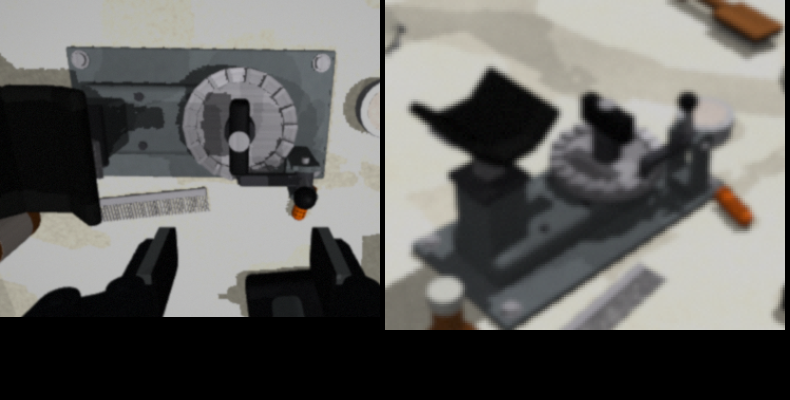

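```bash
python3 -m creep '[[0,[1,-5,40],0],[0,[0,0,40],0],[0,[0,0,40],0],[0,[0,0,40],0],[0,[0,0,30],0],[0,[0,0,20],0],[0,[0,0,0],0],[0,[0,0,0],0],[1,[0,0,0],0],[1,[0,0,0],0],[1,[0,0,0],0],[1,[0,0,0],0],[1,[0,0,0],0],[1,[0,0,0],0],[1,[0,0,0],0]]'
python3 -m creep '[[1,[0,0,0],5],[1,[0,0,0],5],[1,[0,0,0],5],[1,[0,0,0],5],[1,[0,0,0],5],[1,[0,0,0],5],[1,[0,0,0],5],[1,[0,0,0],5],[1,[0,0,0],5],[1,[0,0,0],5],[1,[0,0,0],5],[1,[0,0,0],0],[1,[0,0,0],0]]'
python3 -c "
from h import *
s=observe();print(s['ft_torque'],s['joint_pos'],s['orientation'])"
```

```text
clock: 16.28
position: [0.5595, -0.0199, 0.1811]
orientation: [-3.141, 0.001, 3.038]
force: [-1.3, -0.5, 5.3]
gripper_width: 0.0192
grasp_force: 59.3
clock: 17.37
position: [0.5591, -0.0205, 0.1811]
orientation: [-3.14, 0.002, 2.078]
force: [-3.6, -2.2, 7.6]
gripper_width: 0.0193
grasp_force: 60.0
[-0.57083596  0.66266887 -0.05772625] [ 0.74480767  0.70980062 -1.02754372  1.86711889  0.72956812  0.99763849
 -0.0978275 ] [-3.14015739e+00  2.25644698e-03  2.07844138e+00]
```

```bash
python3 -m creep '[[1,[0,0,0],4],[1,[0,0,0],3.5],[1,[0,0,0],0],[1,[0,0,0],0],[1,[0,0,0],0]]'
python3 -m creep '[[0,[0,0,0],0],[0,[0,0,0],0],[0,[0,0,0],0],[0,[0,0,0],0],[0,[0,0,-10],0],[0,[0,0,-40],0],[0,[0,0,-40],0],[0,[0,0,-40],0],[0,[0,0,-40],0],[0,[0,0,-40],0],[0,[0,0,0],0],[0,[0,0,0],0]]'
python3 - <<'E'
from fit import *
a=d["frame"][50:350,50:410,::-1];b=snapshot("scene")["frame"][165:305,190:360,::-1]
a=cv2.resize(a,(380,317),interpolation=3);b=cv2.resize(b,(400,330),interpolation=3)
im=np.zeros((400,790,3),np.uint8);im[:317,:380]=a;im[:330,385:785]=b;cv2.imwrite("pics/c5.png",im)
E
```

```text
clock: 17.78
position: [0.559, -0.0206, 0.1811]
orientation: [-3.14, 0.002, 1.948]
force: [-3.7, -3.9, 8.1]
gripper_width: 0.0193
grasp_force: 60.0
clock: 18.78
position: [0.5602, -0.0186, 0.3934]
orientation: [3.137, 0.003, 1.949]
force: [-0.2, -0.3, -1.0]
gripper_width: 0.0853
grasp_force: 0.0
```

View pics/c5.png

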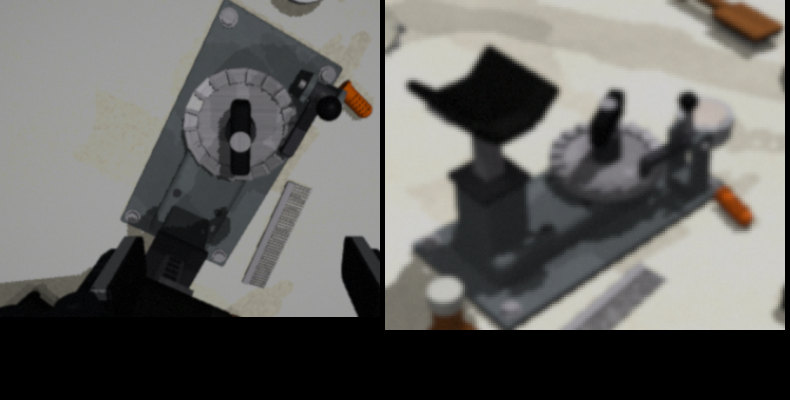

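```bash
python3 -c "
from cell import *
print(finish_job())"
```

```text
the job is handed in; nothing more can be done
None
```

I threw the pawl off, wound the rest down to its stop, dropped the pawl back on the teeth and turned the knob up three clicks. The last pictures put the knob at about 1.08 rad, roughly 26 mm of lift, with the pawl on the teeth and the gripper clear. I handed the job in at about 19 s; the hand-in returned no verdict.

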